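# Slide a drive into the bench test dock and start the test

## Robot

A 6-joint arm with a two-finger parallel gripper is mounted at the origin on a cart in front of the work surface, level with it; the furniture and walls round the work are solid. World frame = base frame: x ahead of the robot, y to its left, z up, the work surface at z = 0. Lengths are in m, angles in rad, forces in N, time in s.
With the tool pointing down it reaches from about 0.225 to 0.875 m from the base axis. Payload 3.4 kg.
Tool frame: the origin (TCP) lies between the finger pads; the fingertips stand 25 mm ahead of it and the grasp point (between the pads) lies 6 mm ahead of it; z points along the fingers, y is the line along which they close (so a half turn about z gives the same grasp; the last joint's range is limited). The gripper opens to 85 mm and grips with 20 to 120 N. Pads are 22 mm wide; open, the fingers measure 114 mm over their backs; the gripper's body (76 mm by 85 mm) begins 54 mm behind the grasp point. The pads swing forward as they close: fully open they stand 13 mm farther back than shut.
Start: joints at [1.184, 0.276, 1.505, -0, 1.361, -0.121], TCP at [0.151, 0.555, 0.256] pointing down, gripper open.
Joint ranges: [-2.89, 2.89], [-0.75, 2.08], [0.22, 2.7], [-1.18, 4.32], [0.11, 2.71], [-2.7, 2.7]. Speed limits (rad/s): [2.57, 2.57, 3.14, 3.14, 3.14, 3.14].

## Interface

Orientations are given as a rotation vector (axis times angle).
In Python, from station import bot gives the robot as it stands.
- The arm moves only by the tool servo_tool, never from a script. Its argument "commands" is a list of rows, each an object of numbers: "x", "y", "z": the shift along the tool's x, y, z scaled (see below); "ax", "ay", "az": the turn, a rotation vector about the tool's x, y, z scaled (see below). A call has 1 to 20 rows; each row is the pose to reach, as a shift and turn from the pose commanded when the call began, along the tool's axes at that moment, turning the shorter way round; what a row does not reach only later rows make up. The controller multiplies each number of a shift by 150 mm and each number of a turn by 180 degrees. A row lasts 1/8 s, in which the tool goes at most 62.5 mm and 10.7 degrees, less where a joint would pass 70% of its speed; a pose out of reach is approached as far as the arm can. A call with a number of a shift or a turn outside -1 to 1 is refused whole. A call with a gripper value outside its range is refused whole. "jaw" is the opening, from -1 (shut) to 1 (fully open), set as the call begins (left out, the last holds). The fingers move at their own pace and stop on an object; "newtons" is the grip in N (left out, the last holds). Time passes only in rows, so rows that repeat a pose let the fingers close. It gives the time, the measured TCP pose, the force, the opening and the grip force at its end, in the units of the state.
- bot.sense(): the state, without advancing time (a new reading comes with each control period).
- bot.get_image(name): name is "scene" or "top"; returns the picture (384x512x3 uint8, red, green, blue); there is no depth.
- bot.camera_model(name): a dict with "camera_matrix" (3x3 intrinsics, pixels), "world_to_cam" (4x4, takes a point from world to camera coordinates). Camera axes: x right, y down, z forward; pixel columns grow to the right and rows downward; lengths in m; the calibration is good to about 2 mm. A picture is of the moment at which its call begins. camera_model takes no time and is no camera call.
- bot.close_job(): hands the job in; it is judged then, once.
Trained networks look in the newest picture that a camera, given by its name, has taken for a name from the list of things; names that differ only in an ending like _2 or _b are one class to them, and where a whole thing is asked for, a point or a joint stands for the part that bears it (a point fixed in the world has none). Each returns a list of dicts, best first, with "score" (0 to 1); they miss things now and then, are a little off and sometimes report something else, mostly with a low value. They report only what shows in the picture. A call takes as long as a camera call.
- bot.outline_of(camera, label): "pixels" (384x512 bool, what is visible of it) and "rect" ([centre column, centre row, width, height] in pixels, round what is visible of it).
- bot.mark_of(camera, label): "location" ([column, row] in pixels: a listed point, or the origin of a listed thing).
The state is a dict: "time": time; "joint_positions": joint angles; "qvel": joint speeds; "effort": joint torques, N m; "ee_pos": TCP position; "tool_rot": TCP orientation; "ft_force": force on the tool from outside, world axes, zero at the start; "wrist_torque": the same for the moment, N m; "opening": finger opening in m; "finger_force": force on a finger pad.
Only numpy, scipy, OpenCV 4.12 (cv2) and the standard library are available. Lean on these libraries where they do the work, as an engineer would, in place of code of your own. Each camera call takes 0.05 s, during which the arm holds its last target. There are 200 camera calls.

## Task

Push the white drive along the bench into the open mouth of the test dock, square between its guide rails and all the way home, until the orange pawl snaps shut behind it and holds it on its own against the spring contacts. Only when it is latched, press the green start button on the dock down and let it come up again. Do the whole job by pushing with the fingertips: do not lift or tip the drive, and leave the other things on the bench where they are.

Things in the scene. Friction and masses are not known exactly. Their poses are not given: they have to be found in the camera images.
- drive: Slim white box with a black base, 152 mm long (own x, +-76), 76 mm wide (own y, +-38), 28 mm high, 0.2 to 0.37 kg. Lies flat and loose on the bench (1 to 3 N to slide); origin under its middle. Its socket end (own -x) already faces the dock. Starts in front of the dock's mouth, 15 to 45 mm off the lane's centre line towards dock -x and up to 0.2 rad out of line.
- dock: Test dock fixed to the bench, yaw within 0.1 rad. Origin on the bench under the middle of a latched drive; dock +y points out of the mouth, so the drive goes in along dock -y, its long side along y. Smooth (low-friction) aluminium rails 22 mm high, inner faces at x = -39.5 and +39.5 mm, y from -82 to +55; no floor. Outside, feet reach x = -67 mm and the pawl's bracket x = +69 mm.
- mouth (a point): Middle of the mouth, on the bench (dock x = 0, y = +105 mm). Lead-ins flare it, 22 mm high: on the -x side from the rail's end at y = +55 out to x = -63.5, y = +105 mm; on the +x side the pawl's sloping arm, then a flare from x = +47.5, y = +138 to x = +68, y = +171 mm.
- stop (a point): Middle of the final stop: the face, at dock y = -82 mm, of the grey housing with black top (x +-61, y -82 to -168 mm, 46 mm high). Reaching it takes the drive 6 mm beyond its latched place; at least 4 mm is needed for the pawl to fall in. Let go, the springs bring it back to the pawl: drive origin at dock y -6 to +2 mm. The push takes under 15 N.
- contact (a joint): Black spring contact block standing out 11 mm from the housing's face in the lane, 8 to 24 mm high: 0 = out, 11 mm = pressed in level with the face. It pushes back with 3 N at first touch, 7 N at the stop.
- pawl (a joint): Slippery orange plastic snap pawl on the mouth's +x side, 6 to 19 mm above the bench: 0 = shut (spring-held), positive rad = swung outward. The drive's side pushes it open to about 0.1 rad (1 to 2 N) on the way in, and it snaps back to 0 behind the drive's trailing end. The robot need not touch it.
- latch_tip (a point): Inner corner of the pawl's latching face when shut (dock x = +33, y = +76.5 mm, 12 mm high). Of the drive's trailing end, x = -38 to about +28 mm stays free for pushing.
- start_button (a joint): Green start button on the housing's top, 24 mm across: 0 = up, 5 mm = fully down, springs back. 1.2 N starts it, 4 N holds it fully down. It counts as pressed from 3.5 mm.
- start_button_top (a point): Centre of the green button's top face, 66 mm above the bench when up (dock x = -28, y = -131 mm); it stands 9 mm proud of its collar (40 mm across).
- red_cutters: Side cutters with red handles lying flat, 123 x 46 x 12 mm; origin under the middle. A bystander: leave it.
- amber_jar: Small amber jar with an orange lid, 38 mm across, 33 mm high; origin under its centre. A bystander: leave it.
- blue_cap_jar: Small amber jar with a blue lid, 38 mm across, 33 mm high; origin under its centre. A bystander: leave it.
- blower: Green rubber air blower lying on its side, 54 x 130 x 52 mm; origin under its middle. A bystander: leave it.
- spool: White solder spool with a green label ring standing on end, 57 mm across, 26 mm high; origin under its centre. A bystander: leave it.

How it is judged:
By the outcome, as a careful person would: the job done as asked, in the order asked, and still so for the second after the job is handed in, with the robot touching nothing.
It also fails if it takes over 61 s, if anything falls off the work surface, if the arm or the gripper's body presses on something with over 40 N, if the wrist force passes 120 N, or if a joint passes its speed limit or range.

## Working session

There is one attempt and no reset: what is moved stays moved. The work goes in short steps, Python scripts to look and compute and a tool call to move; the robot and the scene stay as the last step left them, time stands still between calls to the robot, and variables do not carry over. Pictures are saved under pics/ and viewed, at most 10 in all, crops included, and the job is handed in when it is done.

Besides the shell and the picture viewer there is one more tool, called after "Call:" as a command line: name --argument value ..., lists and objects as JSON in quotes. servo_tool: Moves the arm, as the interface text tells. Its arguments: {"type":"object","properties":{"commands":{"type":"array"},"jaw":{"type":"number"},"newtons":{"type":"number"}},"required":["commands"]}

```bash
mkdir -p pics; ls; cat > h.py <<'E'
import numpy as np,cv2
from station import bot
def ray(cam,px,z):
    m=bot.camera_model(cam);K=np.array(m["camera_matrix"]);T=np.array(m["world_to_cam"])
    d=T[:3,:3].T@np.linalg.solve(K,[px[0],px[1],1]);c=-T[:3,:3].T@T[:3,3]
    return c+d*(z-c[2])/d[2]
def proj(cam,p):
    m=bot.camera_model(cam);K=np.array(m["camera_matrix"]);T=np.array(m["world_to_cam"])
    q=K@(T[:3,:3]@np.array(p)+T[:3,3]);return q[:2]/q[2]
E
python3 - <<'E'
from h import *
np.set_printoptions(precision=4,suppress=True)
a=bot.get_image("top");b=bot.get_image("scene")
cv2.imwrite("pics/a.png",cv2.resize(a[:,:,::-1],None,fx=1.5,fy=1.5));cv2.imwrite("pics/b.png",cv2.resize(b[:,:,::-1],None,fx=1.5,fy=1.5))
for c in("top","scene"):
  m=bot.camera_model(c);T=np.array(m["world_to_cam"]);print(c,-T[:3,:3].T@T[:3,3],m["camera_matrix"][0])
  for n,z in(("drive",0),("dock",0),("mouth",0),("stop",0),("latch_tip",.012),("start_button_top",.066)):
    r=bot.mark_of(c,n)
    if r:print(n,r[0]["score"],r[0]["location"],ray(c,r[0]["location"],z))
  for n in("drive","dock"):
    r=bot.outline_of(c,n)
    if r:
      p=r[0]["pixels"].astype(np.uint8)
      cs=max(cv2.findContours(p,0,2)[0],key=cv2.contourArea)
      bx=cv2.boxPoints(cv2.minAreaRect(cs))
      print(n,r[0]["score"],[ray(c,q,.028 if n=="drive" else .022)[:2] for q in bx])
print(bot.sense())
E
```

```text
pics
top [0.4056 0.0545 1.0581] [377.9649   0.     261.2171]
drive 0.79 [223.4, 216.4] [0.5404 0.1627 0.    ]
dock 0.82 [325.2, 209.8] [ 0.5631 -0.1246  0.    ]
mouth 0.97 [286.5, 205.3] [ 0.5745 -0.0151  0.    ]
stop 0.96 [358.7, 213.6] [ 0.5535 -0.219   0.    ]
latch_tip 0.55 [301.2, 194.5] [ 0.6039 -0.0557  0.012 ]
start_button_top 0.42 [379.2, 218.0] [ 0.5333 -0.2557  0.066 ]
drive 0.88 [array([0.5066, 0.2364]), array([0.5842, 0.2399]), array([0.5863, 0.0877]), array([0.5087, 0.0863])]
dock 0.61 [array([0.4956, 0.0392]), array([0.6381, 0.0353]), array([ 0.6292, -0.3101]), array([ 0.4873, -0.2979])]
scene [-0.0296 -0.753   0.5358] [419.234    0.     254.6774]
drive 0.75 [223.2, 212.2] [0.5382 0.1539 0.    ]
dock 0.57 [297.7, 248.1] [ 0.5689 -0.1227  0.    ]
mouth 0.87 [267.3, 233.7] [ 0.5568 -0.0219  0.    ]
stop 0.75 [318.2, 255.3] [ 0.5838 -0.1764  0.    ]
latch_tip 0.94 [284.8, 231.9] [ 0.5831 -0.0595  0.012 ]
start_button_top 0.4 [328.8, 251.0] [ 0.5368 -0.2499  0.066 ]
dock 0.85 [array([ 0.4599, -0.0501]), array([0.6609, 0.1063]), array([ 0.6488, -0.2817]), array([ 0.4904, -0.3494])]
{'time': 0.9, 'joint_positions': array([ 1.184 ,  0.2758,  1.5049,  0.    ,  1.3607, -0.121 ]), 'qvel': array([-0.0011,  0.0004,  0.0022, -0.0003, -0.0008,  0.0005]), 'effort': array([  0.0008, -41.6641, -24.6104,  -0.0002,   0.0003,   0.    ]), 'ee_pos': array([0.1511, 0.5549, 0.2564]), 'tool_rot': array([0.4163, 3.1138, 0.0004]), 'ft_force': array([-0.9109, -0.1769, -0.0908]), 'wrist_torque': array([ 0.0329,  0.0043, -0.0143]), 'finger_force': 0.0, 'opening': 0.0853184310973121}
```

View pics/a.png

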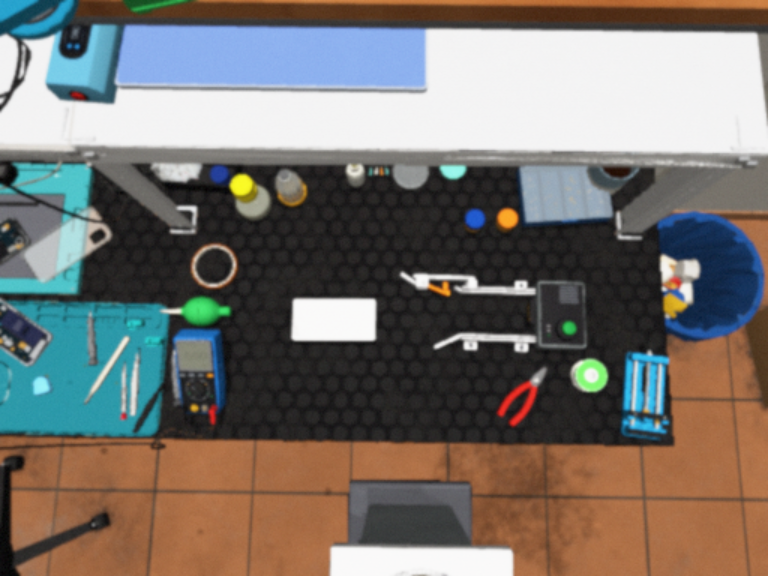

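View pics/b.png

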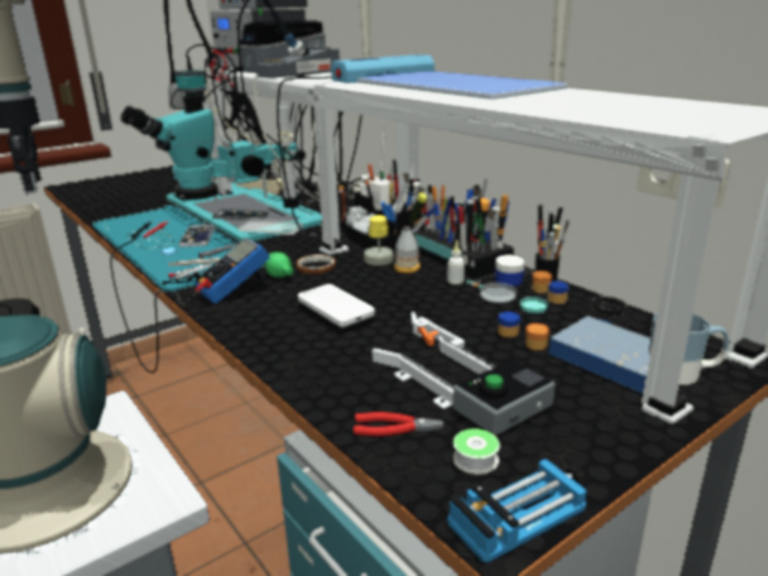

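Top view: the white drive is centred near (334,319) in the 1.5x picture. The dock rails run from about (435,345) to (535,340), and the housing is at (562,314). The mouth faces world +y. Next I'll fit the dock pose and overlay its model on the picture.

```bash
cat >> h.py <<'E'
def D(pose,p):
    x,y,t=pose;c,s=np.cos(t),np.sin(t)
    return np.array([x+c*p[0]-s*p[1],y+s*p[0]+c*p[1],p[2]])
M=[[(-.0395,-.082,.022),(-.0395,.055,.022),(-.0635,.105,.022)],[(.0395,-.082,.022),(.0395,.055,.022)],[(.0475,.138,.022),(.068,.171,.022)],
[(-.061,-.082,.046),(.061,-.082,.046),(.061,-.168,.046),(-.061,-.168,.046),(-.061,-.082,.046)],[(-.04,-.131,.066),(-.016,-.131,.066)],[(-.028,-.143,.066),(-.028,-.119,.066)]]
def over(cam,pose,box,k,fn,drive=None):
    im=bot.get_image(cam)[:,:,::-1];x0,y0,x1,y1=box
    im=cv2.resize(np.ascontiguousarray(im[y0:y1,x0:x1]),None,fx=k,fy=k,interpolation=cv2.INTER_CUBIC)
    L=[(pose,l,(255,255,0)) for l in M]
    if drive is not None:L.append((drive,[(a*.038,b*.076,.028) for a,b in((1,1),(1,-1),(-1,-1),(-1,1),(1,1))],(0,0,255)))
    for P,l,c in L:
        q=[((proj(cam,D(P,p))-[x0,y0]+.5)*k) for p in l]
        cv2.polylines(im,[np.int32(q)],False,c,1)
    cv2.imwrite(fn,im)
E
python3 - <<'E'
from h import *
from scipy.optimize import least_squares
P={"mouth":(0,.105,0),"stop":(0,-.082,0),"dock":(0,0,0),"start_button_top":(-.028,-.131,.066),"latch_tip":(.033,.0765,.012)}
obs=[]
for c in("top","scene"):
  for n in P:
    r=bot.mark_of(c,n)
    if r: obs.append((c,P[n],r[0]["location"],1))
# hand-read from top image (z heights known)
for p,q in [((-.0635,.105,.022),(435,346)),((.068,.171,.022),(402,274)),((-.061,-.168,.046),(584,347)),((.061,-.168,.046),(585,283)),((.061,-.082,.046),(538,282)),((-.028,-.131,.066),(568,328))]:
  obs.append(("top",p,(q[0]/1.5,q[1]/1.5),3))
f=lambda v:np.concatenate([w*(proj(c,D(v,p))-q) for c,p,q,w in obs])
s=least_squares(f,[.563,-.12,-.05],loss="soft_l1");print(s.x);print(np.round(f(s.x).reshape(-1,2),1).tolist())
over("top",s.x,(255,165,405,265),5,"pics/c.png")
over("scene",s.x,(235,195,395,295),5,"pics/d.png",(.5463,.1627,-.0))
E
```

```text
[ 0.56191302 -0.12535101 -0.02650321]
[[1.9, 3.4], [-4.2, -2.2], [0.3, 0.4], [0.0, 1.1], [-2.1, 2.4], [2.0, -1.2], [2.3, 9.5], [-1.4, 1.4], [-0.1, 2.2], [1.5, -3.2], [-5.1, -0.7], [-5.8, 0.0], [4.8, 4.4], [0.0, -1.6], [-0.5, -3.3], [1.6, 1.2]]
```

View pics/c.png

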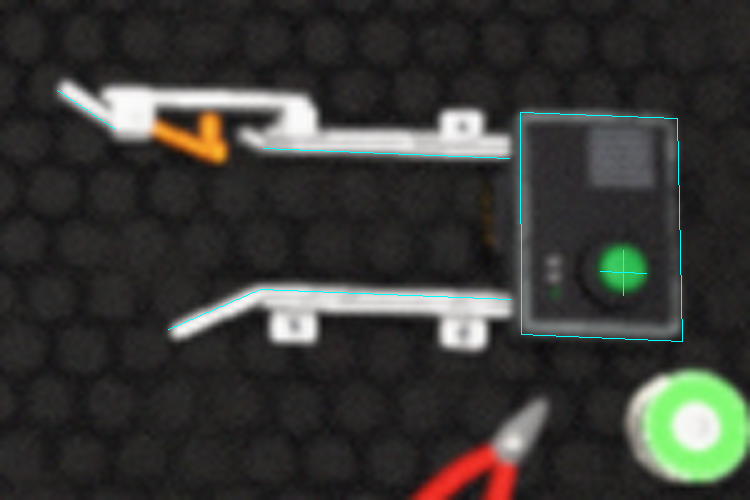

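Call:
servo_tool --commands '[{"x": -0.4, "y": -0.27}, {"x": -0.8, "y": -0.55}, {"x": -0.93, "y": -0.65}, {"x": -0.93, "y": -0.65}]' --jaw -0.3

```text
invalid input at $.commands[0]: expected keys x, y, z, ax, ay, az
```

Call:
servo_tool --commands '[{"x": -0.4, "y": -0.27}, {"x": -0.8, "y": -0.55}, {"x": -0.93, "y": -0.65}, {"x": -0.93, "y": -0.65, "az": -0.04}, {"x": -0.93, "y": -0.65, "az": -0.076}]'

```text
invalid input at $.commands[0]: expected keys x, y, z, ax, ay, az
```

```bash
cat >> h.py <<'E'
from scipy.spatial.transform import Rotation as Ro
DOCK=(.562,-.125,-.028)
def go(p,yang=None,dock=True):
    # target TCP in dock frame (z world), yang = tool-y angle rel. to dock x
    s=bot.sense();R=Ro.from_rotvec(s["tool_rot"]).as_matrix()
    t=D(DOCK,p) if dock else np.array(p)
    d=R.T@(t-s["ee_pos"])/.15;a=0
    if yang is not None:
        now=np.arctan2(R[1,1],R[0,1]);a=-((yang+DOCK[2]-now+np.pi)%(2*np.pi)-np.pi)/np.pi
    print("t",s["time"],"ee",s["ee_pos"].round(4),"shift",d.round(3),"az",round(a,4),"tilt",R[2].round(3),"F",s["ft_force"].round(1),s["opening"])
E
python3 -c "
from h import *
go((-.092,.2875,.08),np.pi/2)"
```

```text
t 1.5 ee [0.1511 0.5548 0.2563] shift [-2.786 -1.935  1.176] az -0.0757 tilt [-0.  0. -1.] F [-0.2 -0.3  0.1] 0.08561512713520872
```

Call:
servo_tool --commands '[{"x": -0.4, "y": -0.27, "z": 0, "ax": 0, "ay": 0, "az": 0}, {"x": -0.8, "y": -0.55, "z": 0, "ax": 0, "ay": 0, "az": 0}, {"x": -0.93, "y": -0.65, "z": 0, "ax": 0, "ay": 0, "az": 0}]' --jaw -0.3

```text
time: 1.88
ee_pos: [0.2612, 0.4224, 0.2564]
tool_rot: [0.417, 3.113, -0.0]
ft_force: [0.5, 1.6, -0.4]
opening: 0.0321
finger_force: 0.0
```

Call:
servo_tool --commands '[{"x": -0.4, "y": -0.27, "z": 0, "ax": 0, "ay": 0, "az": 0}, {"x": -0.8, "y": -0.55, "z": 0, "ax": 0, "ay": 0, "az": 0}, {"x": -0.93, "y": -0.65, "z": 0, "ax": 0, "ay": 0, "az": -0.04}, {"x": -0.93, "y": -0.65, "z": 0, "ax": 0, "ay": 0, "az": -0.076}, {"x": -0.93, "y": -0.65, "z": 0, "ax": 0, "ay": 0, "az": -0.076}]'

```text
time: 2.5
ee_pos: [0.3694, 0.2929, 0.2564]
tool_rot: [0.047, 3.141, 0.001]
ft_force: [0.3, -0.1, 0.2]
opening: 0.0295
finger_force: 0.0
```

```bash
python3 -c "
from h import *
go((-.092,.2875,.08),np.pi/2)"
```

```text
t 2.5 ee [0.3694 0.2929 0.2564] shift [-0.75  -0.832  1.176] az -0.0006 tilt [-0.  0. -1.] F [ 0.3 -0.1  0.2] 0.02954743805835667
```

Call:
servo_tool --commands '[{"x": -0.3, "y": -0.35, "z": 0.3, "ax": 0, "ay": 0, "az": 0}, {"x": -0.6, "y": -0.65, "z": 0.6, "ax": 0, "ay": 0, "az": 0}, {"x": -0.75, "y": -0.83, "z": 0.9, "ax": 0, "ay": 0, "az": 0}, {"x": -0.75, "y": -0.83, "z": 1.0, "ax": 0, "ay": 0, "az": 0}]'

```text
time: 3.0
ee_pos: [0.4792, 0.165, 0.1049]
tool_rot: [0.047, 3.141, -0.0]
ft_force: [-0.0, 0.2, 0.4]
opening: 0.03
finger_force: 0.0
```

Call:
servo_tool --commands '[{"x": 0, "y": 0, "z": 0.25, "ax": 0, "ay": 0, "az": 0}, {"x": 0, "y": 0, "z": 0.4, "ax": 0, "ay": 0, "az": 0}, {"x": 0, "y": 0, "z": 0.42, "ax": 0, "ay": 0, "az": 0}, {"x": 0, "y": 0, "z": 0.42, "ax": 0, "ay": 0, "az": 0}]'

```text
time: 3.5
ee_pos: [0.4785, 0.1666, 0.0438]
tool_rot: [0.042, 3.14, 0.0]
ft_force: [-0.9, -0.1, 0.4]
opening: 0.0297
finger_force: 0.0
```

```bash
python3 - <<'E'
from h import *
go((-.092,.2875,.036),np.pi/2)
r=bot.outline_of("top","drive")
over("scene",DOCK,(165,160,325,260),5,"pics/e.png",(.5463,.1627,.014))
E
```

```text
t 3.5 ee [0.4785 0.1666 0.0438] shift [ 0.003 -0.011  0.052] az 0.0004 tilt [-0.001  0.    -1.   ] F [-0.9 -0.1  0.4] 0.029732189197509074
```

View pics/e.png

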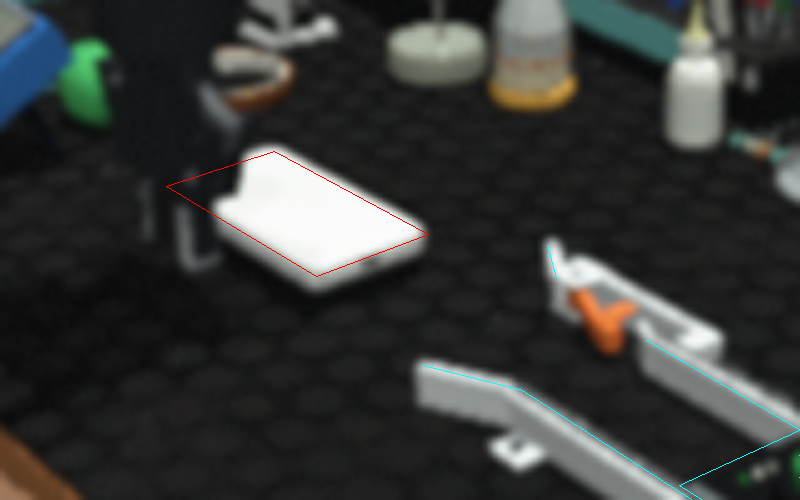

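```bash
python3 - <<'E'
from h import *
for y in(.1666-.022,.1666+.022):
  for z in(0,.008,.019,.03): print(y,z,(proj("scene",(.4785,y,z))-[165,160]+.5)*5)
E
```

```text
0.1446 0 [212.45776622 301.09728611]
0.1446 0.008 [211.41447159 288.17379441]
0.1446 0.019 [209.97015823 270.28280653]
0.1446 0.03 [208.51439446 252.24998012]
0.1886 0 [171.46957284 273.27128712]
0.1886 0.008 [170.34054572 260.6211728 ]
0.1886 0.019 [168.77783475 243.11187474]
0.1886 0.03 [167.20307361 225.46756124]
```

Call:
servo_tool --commands '[{"x": 0, "y": -0.01, "z": 0.03, "ax": 0, "ay": 0, "az": 0}, {"x": -0.03, "y": -0.01, "z": 0.052, "ax": 0, "ay": 0, "az": 0}, {"x": -0.06, "y": -0.01, "z": 0.052, "ax": 0, "ay": 0, "az": 0}, {"x": -0.09, "y": -0.01, "z": 0.052, "ax": 0, "ay": 0, "az": 0}, {"x": -0.12, "y": -0.01, "z": 0.052, "ax": 0, "ay": 0, "az": 0}, {"x": -0.15, "y": -0.01, "z": 0.052, "ax": 0, "ay": 0, "az": 0}, {"x": -0.18, "y": -0.01, "z": 0.052, "ax": 0, "ay": 0, "az": 0}, {"x": -0.21, "y": -0.01, "z": 0.052, "ax": 0, "ay": 0, "az": 0}, {"x": -0.24, "y": -0.01, "z": 0.052, "ax": 0, "ay": 0, "az": 0}, {"x": -0.26, "y": -0.01, "z": 0.052, "ax": 0, "ay": 0, "az": 0}, {"x": -0.275, "y": -0.01, "z": 0.052, "ax": 0, "ay": 0, "az": 0}, {"x": -0.275, "y": -0.01, "z": 0.052, "ax": 0, "ay": 0, "az": 0}]'

```text
time: 5.1
ee_pos: [0.5198, 0.1633, 0.0356]
tool_rot: [0.043, 3.14, 0.0]
ft_force: [-0.5, -0.2, -0.3]
opening: 0.0296
finger_force: 0.0
```

```bash
python3 - <<'E'
from h import *
go((-.049,.2875,.036),np.pi/2)
go((-.12,.2875,.1))
E
```

```text
t 5.1 ee [0.5198 0.1633 0.0356] shift [-0.008  0.003 -0.003] az 0.0003 tilt [-0.001  0.    -1.   ] F [-0.5 -0.2 -0.3] 0.029582662017780474
t 5.1 ee [0.5198 0.1633 0.0356] shift [ 0.465  0.004 -0.43 ] az 0 tilt [-0.001  0.    -1.   ] F [-0.5 -0.2 -0.3] 0.029582662017780474
```

Call:
servo_tool --commands '[{"x": 0.15, "y": 0, "z": 0, "ax": 0, "ay": 0, "az": 0}, {"x": 0.3, "y": 0.1, "z": -0.3, "ax": 0, "ay": 0, "az": 0}, {"x": 0.5, "y": 0.4, "z": -0.5, "ax": 0, "ay": 0, "az": 0}, {"x": 0.5, "y": 0.8, "z": -0.5, "ax": 0, "ay": 0, "az": 0}, {"x": 0.5, "y": 0.9, "z": -0.5, "ax": 0, "ay": 0, "az": 0}]'

```text
time: 5.72
ee_pos: [0.4486, 0.3035, 0.1116]
tool_rot: [0.037, 3.138, 0.004]
ft_force: [-0.2, -0.7, -0.2]
opening: 0.0298
finger_force: 0.0
```

```bash
python3 - <<'E'
from h import *
go((-.006,.39,.1),0)
go((-.006,.39,.1),np.pi)
print(bot.sense()["joint_positions"])
bot.get_image("top")
r=bot.outline_of("top","drive")[0]
cs=max(cv2.findContours(r["pixels"].astype(np.uint8),0,2)[0],key=cv2.contourArea)
for q in cv2.boxPoints(cv2.minAreaRect(cs)):
  w=ray("top",q,.028)-[DOCK[0],DOCK[1],0];c,s=np.cos(DOCK[2]),np.sin(DOCK[2]);print(c*w[0]+s*w[1],-s*w[0]+c*w[1])
over("top",DOCK,(190,165,350,265),5,"pics/f.png",D(DOCK,(0,.288,0)).tolist()[:2]+[DOCK[2]])
E
```

```text
t 5.725 ee [0.4486 0.3035 0.1116] shift [-0.794 -0.238  0.08 ] az 0.5013 tilt [-0.004  0.003 -1.   ] F [-0.2 -0.7 -0.2] 0.029836260992876056
t 5.725 ee [0.4486 0.3035 0.1116] shift [-0.794 -0.238  0.08 ] az -0.4987 tilt [-0.004  0.003 -1.   ] F [-0.2 -0.7 -0.2] 0.029836260992876056
[ 4.65965684e-01  3.46182585e-01  1.79436527e+00  7.68308566e-04
  9.96583909e-01 -1.08143563e+00]
-0.0435533651819946 0.3599675618130026
0.03449175982965688 0.3623914576165547
0.03437407673792813 0.20961369517750328
-0.04358813636205574 0.20921039944020617
```

View pics/f.png

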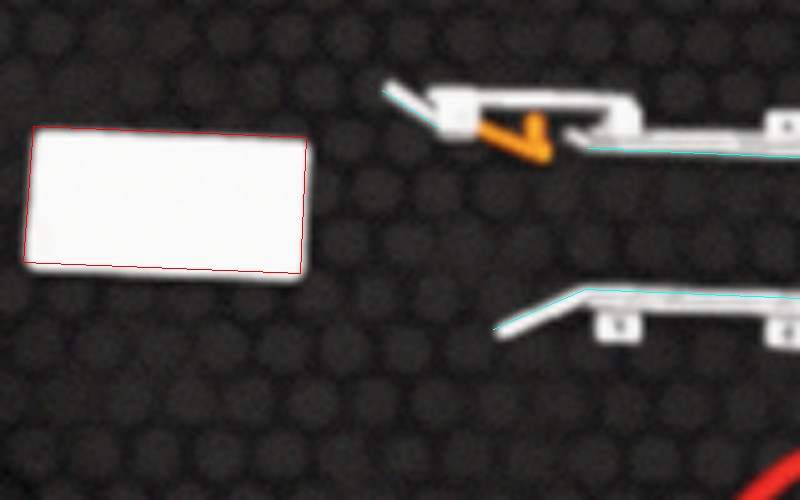

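The drive is now straight and about 3 mm to the −x side of the lane. I'll rotate the tool and go behind its trailing end.

Call:
servo_tool --commands '[{"x": -0.2, "y": -0.1, "z": 0, "ax": 0, "ay": 0, "az": 0.06}, {"x": -0.4, "y": -0.2, "z": 0, "ax": 0, "ay": 0, "az": 0.12}, {"x": -0.6, "y": -0.2, "z": 0, "ax": 0, "ay": 0, "az": 0.18}, {"x": -0.77, "y": -0.2, "z": 0, "ax": 0, "ay": 0, "az": 0.24}, {"x": -0.77, "y": -0.2, "z": 0, "ax": 0, "ay": 0, "az": 0.3}, {"x": -0.77, "y": -0.2, "z": 0, "ax": 0, "ay": 0, "az": 0.36}, {"x": -0.77, "y": -0.2, "z": 0, "ax": 0, "ay": 0, "az": 0.42}, {"x": -0.77, "y": -0.2, "z": 0, "ax": 0, "ay": 0, "az": 0.48}, {"x": -0.77, "y": -0.2, "z": 0, "ax": 0, "ay": 0, "az": 0.501}, {"x": -0.77, "y": -0.2, "z": 0, "ax": 0, "ay": 0, "az": 0.501}, {"x": -0.77, "y": -0.2, "z": 0, "ax": 0, "ay": 0, "az": 0.501}]'

```text
time: 7.25
ee_pos: [0.5626, 0.2659, 0.1102]
tool_rot: [-2.255, -2.187, 0.001]
ft_force: [-0.5, 0.5, 0.1]
opening: 0.0301
finger_force: 0.0
```

```bash
python3 - <<'E'
from h import *
go((-.009,.395,.036),0)
go((-.006,.23,.036),0)
E
```

```text
t 7.25 ee [0.5626 0.2659 0.1102] shift [0.028 0.009 0.495] az -0.0008 tilt [-0.001 -0.001 -1.   ] F [-0.5  0.5  0.1] 0.03011469690893606
t 7.25 ee [0.5626 0.2659 0.1102] shift [-1.072  0.032  0.495] az -0.0008 tilt [-0.001 -0.001 -1.   ] F [-0.5  0.5  0.1] 0.03011469690893606
```

Call:
servo_tool --commands '[{"x": 0.03, "y": 0.01, "z": 0.3, "ax": 0, "ay": 0, "az": 0}, {"x": 0.03, "y": 0.01, "z": 0.48, "ax": 0, "ay": 0, "az": 0}, {"x": 0.03, "y": 0.01, "z": 0.495, "ax": 0, "ay": 0, "az": 0}, {"x": -0.03, "y": 0.01, "z": 0.495, "ax": 0, "ay": 0, "az": 0}, {"x": -0.08, "y": 0.01, "z": 0.495, "ax": 0, "ay": 0, "az": 0}, {"x": -0.12, "y": 0.01, "z": 0.495, "ax": 0, "ay": 0, "az": 0}, {"x": -0.16, "y": 0.01, "z": 0.495, "ax": 0, "ay": 0, "az": 0}, {"x": -0.21, "y": 0.015, "z": 0.495, "ax": 0, "ay": 0, "az": 0}, {"x": -0.26, "y": 0.02, "z": 0.495, "ax": 0, "ay": 0, "az": 0}, {"x": -0.31, "y": 0.025, "z": 0.495, "ax": 0, "ay": 0, "az": 0}, {"x": -0.36, "y": 0.03, "z": 0.495, "ax": 0, "ay": 0, "az": 0}, {"x": -0.41, "y": 0.03, "z": 0.495, "ax": 0, "ay": 0, "az": 0}, {"x": -0.46, "y": 0.03, "z": 0.495, "ax": 0, "ay": 0, "az": 0}, {"x": -0.51, "y": 0.03, "z": 0.495, "ax": 0, "ay": 0, "az": 0}, {"x": -0.55, "y": 0.03, "z": 0.495, "ax": 0, "ay": 0, "az": 0}, {"x": -0.58, "y": 0.03, "z": 0.495, "ax": 0, "ay": 0, "az": 0}, {"x": -0.58, "y": 0.03, "z": 0.495, "ax": 0, "ay": 0, "az": 0}]'

```text
time: 9.38
ee_pos: [0.5644, 0.1795, 0.0362]
tool_rot: [2.255, 2.187, -0.001]
ft_force: [-0.0, -0.4, 0.8]
opening: 0.0299
finger_force: 0.0
```

```bash
python3 - <<'E'
from h import *
go((-.006,.2,.036),0)
y=.303-.011-.076
over("scene",DOCK,(190,165,350,265),5,"pics/g.png",D(DOCK,(-.001,y,0)).tolist()[:2]+[DOCK[2]])
E
```

```text
t 9.375 ee [0.5644 0.1795 0.0362] shift [-0.696  0.003  0.001] az -0.0007 tilt [-0.001 -0.    -1.   ] F [-0.  -0.4  0.8] 0.029925924064074832
```

View pics/g.png

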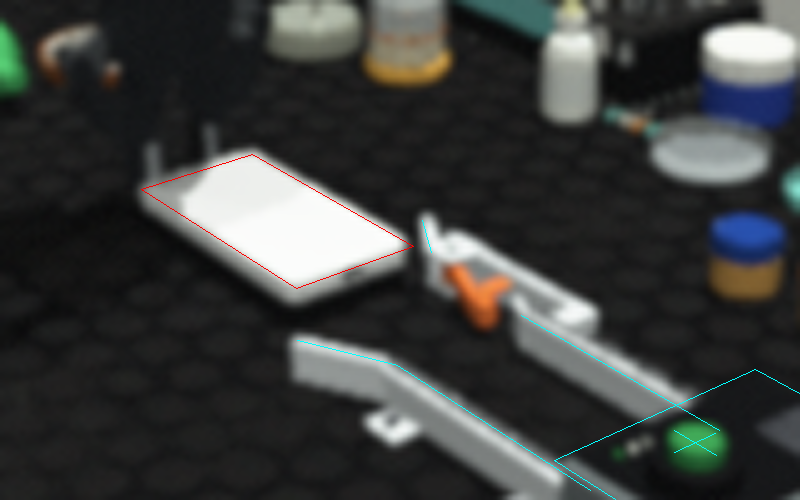

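Call:
servo_tool --commands '[{"x": -0.04, "y": 0, "z": 0, "ax": 0, "ay": 0, "az": 0}, {"x": -0.09, "y": 0, "z": 0, "ax": 0, "ay": 0, "az": 0}, {"x": -0.14, "y": 0, "z": 0, "ax": 0, "ay": 0, "az": 0}, {"x": -0.19, "y": 0, "z": 0, "ax": 0, "ay": 0, "az": 0}, {"x": -0.24, "y": 0, "z": 0, "ax": 0, "ay": 0, "az": 0}, {"x": -0.29, "y": 0, "z": 0, "ax": 0, "ay": 0, "az": 0}, {"x": -0.34, "y": 0, "z": 0, "ax": 0, "ay": 0, "az": 0}, {"x": -0.39, "y": 0, "z": 0, "ax": 0, "ay": 0, "az": 0}, {"x": -0.44, "y": 0, "z": 0, "ax": 0, "ay": 0, "az": 0}, {"x": -0.49, "y": 0, "z": 0, "ax": 0, "ay": 0, "az": 0}, {"x": -0.54, "y": 0, "z": 0, "ax": 0, "ay": 0, "az": 0}, {"x": -0.59, "y": 0, "z": 0, "ax": 0, "ay": 0, "az": 0}, {"x": -0.63, "y": 0, "z": 0, "ax": 0, "ay": 0, "az": 0}, {"x": -0.66, "y": 0, "z": 0, "ax": 0, "ay": 0, "az": 0}]'

```text
time: 11.18
ee_pos: [0.5616, 0.0807, 0.0363]
tool_rot: [2.255, 2.188, 0.0]
ft_force: [-0.4, 2.3, 0.1]
opening: 0.0298
finger_force: 0.8
```

```bash
python3 - <<'E'
from h import *
go((-.006,.1,.036),0)
y=.205-.011-.076
over("scene",DOCK,(190,165,350,265),5,"pics/i.png",D(DOCK,(-.001,y,0)).tolist()[:2]+[DOCK[2]])
E
```

```text
t 11.175 ee [0.5616 0.0807 0.0363] shift [-0.704  0.003  0.002] az -0.0007 tilt [ 0.  0. -1.] F [-0.4  2.3  0.1] 0.02981484484596218
```

View pics/i.png

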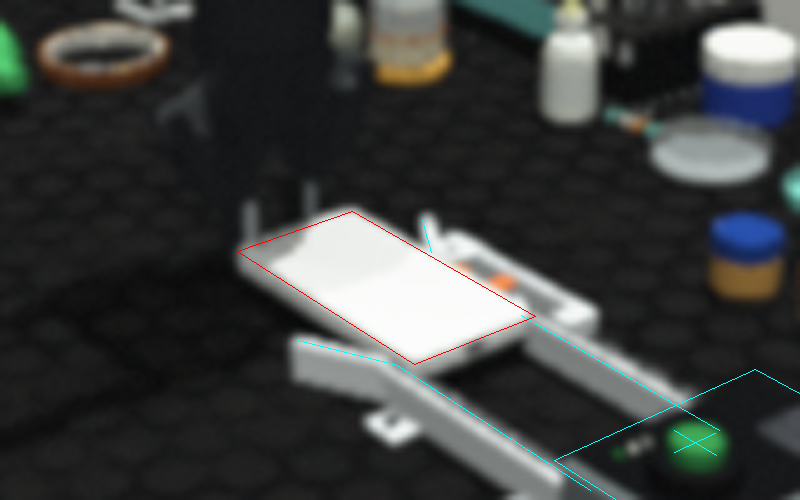

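Call:
servo_tool --commands '[{"x": -0.04, "y": 0, "z": 0, "ax": 0, "ay": 0, "az": 0}, {"x": -0.08, "y": 0, "z": 0, "ax": 0, "ay": 0, "az": 0}, {"x": -0.12, "y": 0, "z": 0, "ax": 0, "ay": 0, "az": 0}, {"x": -0.16, "y": 0, "z": 0, "ax": 0, "ay": 0, "az": 0}, {"x": -0.2, "y": 0, "z": 0, "ax": 0, "ay": 0, "az": 0}]'

```text
time: 11.85
ee_pos: [0.5606, 0.0507, 0.0363]
tool_rot: [2.255, 2.188, 0.0]
ft_force: [0.2, 0.7, -0.3]
opening: 0.03
finger_force: 0.8
```

Call:
servo_tool --commands '[{"x": -0.04, "y": 0, "z": 0, "ax": 0, "ay": 0, "az": 0}, {"x": -0.08, "y": 0, "z": 0, "ax": 0, "ay": 0, "az": 0}, {"x": -0.12, "y": 0, "z": 0, "ax": 0, "ay": 0, "az": 0}, {"x": -0.16, "y": 0, "z": 0, "ax": 0, "ay": 0, "az": 0}, {"x": -0.2, "y": 0, "z": 0, "ax": 0, "ay": 0, "az": 0}, {"x": -0.25, "y": 0, "z": 0, "ax": 0, "ay": 0, "az": 0}, {"x": -0.3, "y": 0, "z": 0, "ax": 0, "ay": 0, "az": 0}, {"x": -0.35, "y": 0, "z": 0, "ax": 0, "ay": 0, "az": 0}, {"x": -0.4, "y": 0, "z": 0, "ax": 0, "ay": 0, "az": 0}, {"x": -0.44, "y": 0, "z": 0, "ax": 0, "ay": 0, "az": 0}]'

```text
time: 13.1
ee_pos: [0.5587, -0.0154, 0.0363]
tool_rot: [2.255, 2.187, 0.0]
ft_force: [-0.1, 1.8, -0.5]
opening: 0.0297
finger_force: 1.0
```

```bash
python3 - <<'E'
from h import *
go((-.006,.081,.036),0)
E
```

```text
t 13.1 ee [ 0.5587 -0.0154  0.0363] shift [-0.19   0.003  0.002] az -0.0008 tilt [ 0.  0. -1.] F [-0.1  1.8 -0.5] 0.029735494932261342
```

Call:
servo_tool --commands '[{"x": -0.03, "y": 0, "z": 0, "ax": 0, "ay": 0, "az": 0}, {"x": -0.06, "y": 0, "z": 0, "ax": 0, "ay": 0, "az": 0}, {"x": -0.09, "y": 0, "z": 0, "ax": 0, "ay": 0, "az": 0}, {"x": -0.12, "y": 0, "z": 0, "ax": 0, "ay": 0, "az": 0}, {"x": -0.14, "y": 0, "z": 0, "ax": 0, "ay": 0, "az": 0}, {"x": -0.16, "y": 0, "z": 0, "ax": 0, "ay": 0, "az": 0}, {"x": -0.16, "y": 0, "z": 0, "ax": 0, "ay": 0, "az": 0}]'

```text
time: 13.98
ee_pos: [0.5584, -0.0383, 0.0363]
tool_rot: [-2.255, -2.187, -0.003]
ft_force: [1.6, 4.2, -0.3]
opening: 0.0299
finger_force: 2.2
```

Call:
servo_tool --commands '[{"x": -0.01, "y": 0, "z": 0, "ax": 0, "ay": 0, "az": 0}, {"x": -0.02, "y": 0, "z": 0, "ax": 0, "ay": 0, "az": 0}, {"x": -0.02, "y": 0, "z": 0, "ax": 0, "ay": 0, "az": 0}]'

```text
time: 14.35
ee_pos: [0.5585, -0.0409, 0.0363]
tool_rot: [-2.255, -2.187, -0.003]
ft_force: [2.7, 5.6, -0.5]
opening: 0.0299
finger_force: 2.9
```

Call:
servo_tool --commands '[{"x": -0.01, "y": 0, "z": 0, "ax": 0, "ay": 0, "az": 0}, {"x": -0.02, "y": 0, "z": 0, "ax": 0, "ay": 0, "az": 0}, {"x": -0.02, "y": 0, "z": 0, "ax": 0, "ay": 0, "az": 0}]'

```text
time: 14.72
ee_pos: [0.5585, -0.0436, 0.0363]
tool_rot: [-2.255, -2.186, -0.004]
ft_force: [2.2, 6.6, 0.2]
opening: 0.0301
finger_force: 3.4
```

Call:
servo_tool --commands '[{"x": -0.01, "y": 0, "z": 0, "ax": 0, "ay": 0, "az": 0}, {"x": -0.01, "y": 0, "z": 0, "ax": 0, "ay": 0, "az": 0}]'

```text
time: 14.98
ee_pos: [0.5585, -0.0438, 0.0363]
tool_rot: [-2.255, -2.184, -0.007]
ft_force: [3.1, 10.9, -0.4]
opening: 0.0299
finger_force: 5.7
```

Force rose with no further motion, so the drive is at the stop. I'll back off slowly and check the latch.

Call:
servo_tool --commands '[{"x": 0.02, "y": 0, "z": 0, "ax": 0, "ay": 0, "az": 0}, {"x": 0.04, "y": 0, "z": 0, "ax": 0, "ay": 0, "az": 0}, {"x": 0.07, "y": 0, "z": 0, "ax": 0, "ay": 0, "az": 0}, {"x": 0.12, "y": 0, "z": 0, "ax": 0, "ay": 0, "az": 0}, {"x": 0.2, "y": 0, "z": -0.1, "ax": 0, "ay": 0, "az": 0}, {"x": 0.3, "y": 0, "z": -0.4, "ax": 0, "ay": 0, "az": 0}, {"x": 0.5, "y": 0, "z": -0.7, "ax": 0, "ay": 0, "az": 0}, {"x": 0.8, "y": 0, "z": -0.8, "ax": 0, "ay": 0, "az": 0}, {"x": 0.8, "y": 0, "z": -0.8, "ax": 0, "ay": 0, "az": 0}]'

```text
time: 16.1
ee_pos: [0.5621, 0.0765, 0.1592]
tool_rot: [2.248, 2.19, 0.006]
ft_force: [-0.3, -0.4, -0.8]
opening: 0.03
finger_force: 0.0
```

```bash
python3 - <<'E'
from h import *
go((-.028,.05,.15),0)
dr=D(DOCK,(0,-.001,0)).tolist()[:2]+[DOCK[2]]
over("scene",DOCK,(235,195,355,275),6,"pics/j.png",dr)
over("top",DOCK,(255,165,405,265),5,"pics/k.png",dr)
a=cv2.imread("pics/j.png");b=cv2.imread("pics/k.png")
h=300;r=lambda m:cv2.resize(m,(400,int(m.shape[0]*400/m.shape[1])))
cv2.imwrite("pics/jk.png",np.vstack([r(a),r(b)]))
E
```

```text
t 16.1 ee [0.5621 0.0765 0.1592] shift [-1.009 -0.152  0.06 ] az 0.0005 tilt [ 0.001  0.005 -1.   ] F [-0.3 -0.4 -0.8] 0.029959713769438314
```

View pics/jk.png

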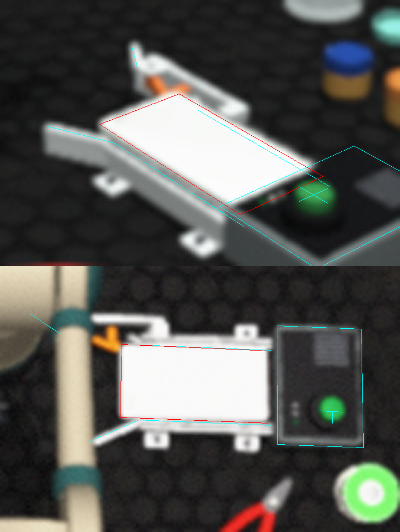

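Latched: the drive matches the latched outline and the orange pawl sits shut behind its trailing corner, near (112,338) in the picture. Next is the button, with the fingers shut.

Call:
servo_tool --commands '[{"x": -0.3, "y": -0.05, "z": 0, "ax": 0, "ay": 0, "az": 0}, {"x": -0.65, "y": -0.1, "z": 0, "ax": 0, "ay": 0, "az": 0}, {"x": -0.95, "y": -0.15, "z": 0, "ax": 0, "ay": 0, "az": 0}, {"x": -1, "y": -0.15, "z": 0, "ax": 0, "ay": 0, "az": 0}]' --jaw -1

```text
time: 16.7
ee_pos: [0.5329, -0.079, 0.1556]
tool_rot: [-2.259, -2.181, 0.003]
ft_force: [-0.4, 0.4, -0.2]
opening: -0.0001
finger_force: 0.0
```

Call:
servo_tool --commands '[{"x": -0.3, "y": 0, "z": 0, "ax": 0, "ay": 0, "az": 0}, {"x": -0.65, "y": 0, "z": 0, "ax": 0, "ay": 0, "az": 0}, {"x": -0.95, "y": 0, "z": 0, "ax": 0, "ay": 0, "az": 0}, {"x": -1, "y": 0, "z": 0, "ax": 0, "ay": 0, "az": 0}, {"x": -1, "y": 0, "z": 0, "ax": 0, "ay": 0, "az": 0}]'

```text
time: 17.32
ee_pos: [0.5293, -0.2252, 0.1556]
tool_rot: [-2.255, -2.185, -0.0]
ft_force: [-0.0, 0.4, 0.7]
opening: -0.0001
finger_force: 0.0
```

```bash
python3 - <<'E'
from h import *
go((-.028,-.131,.105),0)
E
```

```text
t 17.325 ee [ 0.5293 -0.2252  0.1556] shift [-0.2    0.014  0.337] az -0.0011 tilt [ 0.002 -0.001 -1.   ] F [-0.   0.4  0.7] -0.0001104748614330637
```

Call:
servo_tool --commands '[{"x": -0.1, "y": 0.01, "z": 0, "ax": 0, "ay": 0, "az": 0}, {"x": -0.2, "y": 0.014, "z": 0.1, "ax": 0, "ay": 0, "az": 0}, {"x": -0.2, "y": 0.014, "z": 0.25, "ax": 0, "ay": 0, "az": 0}, {"x": -0.2, "y": 0.014, "z": 0.33, "ax": 0, "ay": 0, "az": 0}, {"x": -0.2, "y": 0.014, "z": 0.34, "ax": 0, "ay": 0, "az": 0}, {"x": -0.2, "y": 0.014, "z": 0.34, "ax": 0, "ay": 0, "az": 0}]'

```text
time: 18.08
ee_pos: [0.5313, -0.2557, 0.1054]
tool_rot: [2.254, 2.188, 0.0]
ft_force: [0.2, 0.4, 0.2]
opening: -0.0001
finger_force: 0.0
```

```bash
python3 - <<'E'
from h import *
go((-.028,-.131,.091),0)
over("scene",DOCK,(275,190,395,290),5,"pics/l.png")
E
```

```text
t 18.075 ee [ 0.5313 -0.2557  0.1054] shift [ 0.003 -0.006  0.096] az -0.0006 tilt [-0.     0.001 -1.   ] F [0.2 0.4 0.2] -0.0001006622954609586
```

View pics/l.png

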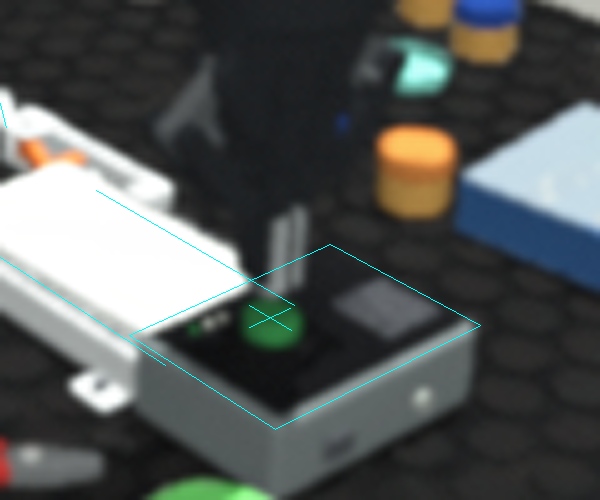

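```bash
python3 - <<'E'
from h import *
P=lambda p:((proj("scene",p)-[275,190]+.5)*5).round()
b=np.array([.5313,-.2557,.0804])
print(P(b),P(b+[.01,0,0]),P(b+[0,-.01,0]))
for dx in(-.0145,0,.0145):
  for dy in(-.011,.011):print(dx,dy,P(b+[dx,dy,0]))
print("btn",P(D(DOCK,(-.028,-.131,.066))))
E
```

```text
[274. 288.] [291. 280.] [293. 298.]
-0.0145 -0.011 [270. 311.]
-0.0145 0.011 [230. 289.]
0 -0.011 [295. 299.]
0 0.011 [255. 277.]
0.0145 -0.011 [319. 287.]
0.0145 0.011 [279. 265.]
btn [270. 318.]
```

The fingers sit over the button to within a few mm (pad bottoms near (287,295), button near (272,320)). Pressing gently.

Call:
servo_tool --commands '[{"x": 0, "y": -0.006, "z": 0.05, "ax": 0, "ay": 0, "az": 0}, {"x": 0, "y": -0.006, "z": 0.08, "ax": 0, "ay": 0, "az": 0}, {"x": 0, "y": -0.006, "z": 0.1, "ax": 0, "ay": 0, "az": 0}, {"x": 0, "y": -0.006, "z": 0.1, "ax": 0, "ay": 0, "az": 0}]'

```text
time: 18.62
ee_pos: [0.5299, -0.2554, 0.0901]
tool_rot: [-2.254, -2.187, 0.0]
ft_force: [0.0, 0.4, 1.6]
opening: -0.0
finger_force: 0.9
```

Call:
servo_tool --commands '[{"x": 0, "y": 0, "z": 0.01, "ax": 0, "ay": 0, "az": 0}, {"x": 0, "y": 0, "z": 0.02, "ax": 0, "ay": 0, "az": 0}, {"x": 0, "y": 0, "z": 0.02, "ax": 0, "ay": 0, "az": 0}]'

```text
time: 19.0
ee_pos: [0.5299, -0.2555, 0.0873]
tool_rot: [-2.254, -2.187, -0.0]
ft_force: [-2.6, 1.4, 3.1]
opening: -0.0002
finger_force: 1.7
```

Call:
servo_tool --commands '[{"x": 0, "y": 0, "z": 0.01, "ax": 0, "ay": 0, "az": 0}, {"x": 0, "y": 0, "z": 0.018, "ax": 0, "ay": 0, "az": 0}, {"x": 0, "y": 0, "z": 0.018, "ax": 0, "ay": 0, "az": 0}]'

```text
time: 19.38
ee_pos: [0.53, -0.2555, 0.0864]
tool_rot: [2.254, 2.187, 0.0]
ft_force: [-4.3, 2.6, 13.0]
opening: -0.0003
finger_force: 6.9
```

Call:
servo_tool --commands '[{"x": 0, "y": 0, "z": -0.02, "ax": 0, "ay": 0, "az": 0}, {"x": 0, "y": 0, "z": -0.05, "ax": 0, "ay": 0, "az": 0}, {"x": 0, "y": 0, "z": -0.2, "ax": 0, "ay": 0, "az": 0}, {"x": 0, "y": 0, "z": -0.5, "ax": 0, "ay": 0, "az": 0}, {"x": 0.3, "y": -0.3, "z": -0.8, "ax": 0, "ay": 0, "az": 0}, {"x": 0.3, "y": -0.6, "z": -0.9, "ax": 0, "ay": 0, "az": 0}, {"x": 0.3, "y": -0.9, "z": -0.9, "ax": 0, "ay": 0, "az": 0}, {"x": 0.3, "y": -0.9, "z": -0.9, "ax": 0, "ay": 0, "az": 0}]'

```text
time: 20.38
ee_pos: [0.3941, -0.2058, 0.2198]
tool_rot: [2.256, 2.186, -0.001]
ft_force: [0.1, -0.2, -0.7]
opening: -0.0
finger_force: 0.0
```

```bash
python3 - <<'E'
from h import *
over("top",DOCK,(255,165,405,265),5,"pics/m.png",D(DOCK,(0,-.001,0)).tolist()[:2]+[DOCK[2]])
E
```

```text
(no output)
```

View pics/m.png

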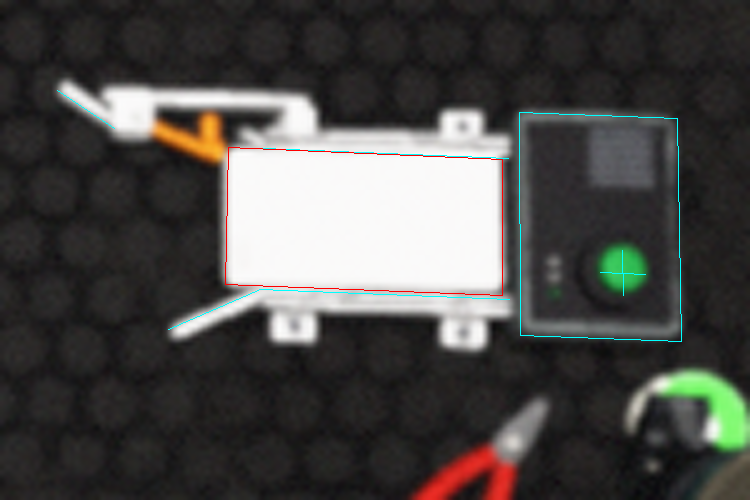

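The drive is latched, with the pawl tip at (222,155) in the same shut position as at the start, just behind the drive's trailing end. The button is up and the arm is clear.

```bash
python3 -c "
from station import bot
print(bot.close_job())"
```

```text
the job is handed in; nothing more can be done
None
```

The drive was pushed home against the stop and latched behind the shut pawl, then the start button was pressed fully and came back up; the job was handed in at about 20 s, with no bystander touched as far as the pictures show.

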